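# Feel along the tray sealer's gap with the feeler blade

## Robot

A 6-joint arm with a two-finger parallel gripper is mounted at the origin on the work surface. World frame = base frame: x ahead of the robot, y to its left, z up, the work surface at z = 0. Lengths are in m, angles in degrees, forces in N, time in s.
With the tool pointing down it reaches from about 0.4 to 0.825 m from the base axis. Payload 7 kg.
Tool frame: the origin (TCP) lies on the front face of the gripper's body, between the roots of the fingers; the fingertips stand 66 mm ahead of it and the grasp point (between the pads) lies 47 mm ahead of it; z points along the fingers, y is the line along which they close (so a half turn about z gives the same grasp; the last joint's range is limited). The gripper opens to 88 mm and grips with 3 to 60 N. Pads are 19 mm wide; open, the fingers measure 130 mm over their backs; the gripper's body (78 mm by 193 mm) begins 47 mm behind the grasp point.
Start: joints at [90.533, 20.546, 0.682, 0, -70.136, -16.507], TCP at [0.186, 0.649, 0.292] pointing down, gripper open.
Joint ranges: [-176.03, 176.03], [-82.01, 121.73], [-58.28, 71.71], [-173.87, 95.51], [-174.79, -0.11], [-173.66, 173.66]. Speed limits (degrees/s): [136.94, 136.94, 172.46, 180, 180, 180].

## Interface

Orientations are given as [roll, pitch, yaw] about the fixed x, y, z axes, in that order (R = Rz(yaw) Ry(pitch) Rx(roll)).
In Python, from plant import ctrl gives the robot as it stands.
- The arm moves only by the tool send_rows, never from a script. Its argument "deltas" is a list of rows, each a list of 2 entries, a list of its own where there are three numbers: the shift along the tool's x, y, z each as a share of 800 mm, from -1 to 1, then the turn about the tool's z as a share of 90 degrees, from -1 to 1. A call has exactly 5 rows; each row is the pose to reach, as a shift and turn from the pose commanded when the call began, along the tool's axes at that moment; what a row does not reach only later rows make up. A row lasts 1/12 s, in which the tool goes at most 41.7 mm and 7.16 degrees, less where a joint would pass 70% of its speed; a pose out of reach is approached as far as the arm can. A call with a number of a shift or a turn outside -1 to 1 is refused whole. A call with a gripper value outside its range is refused whole. "gripper" is the opening, from 0 (shut) to 1 (fully open), set as the call begins (left out, the last holds). The fingers move at their own pace and stop on an object; the grip force is fixed at half the most. Time passes only in rows, so rows that repeat a pose let the fingers close, or fill a call up. It gives the time, the measured TCP pose, the force, the opening and the grip force at its end, in the units of the state.
- ctrl.get_obs(): the state, without advancing time (a new reading comes with each control period).
- ctrl.snapshot(name): name is "scene" or "side" or "wrist"; returns a dict with "color" (384x512x3 uint8, red, green, blue), "vertical_fov" (degrees; the focal length in pixels is half the picture's height over the tangent of half this angle, whatever the lens; pixels are square), "cx", "cy" (the principal point, pixels), "k1" (the pictures are not rectified: a ray, as slopes to the right and down, at radius r is drawn at 1 + k1 r^2 times it, then the intrinsics apply), "rvec" (rotation vector, rad) and "tvec" (3), from world to camera coordinates, as OpenCV has them. Camera axes: x right, y down, z forward; pixel columns grow to the right and rows downward; lengths in m; the calibration is good to about 2 mm. A picture is of the moment at which its call begins. There is no depth.
- ctrl.close_job(): hands the job in; it is judged then, once.
Trained networks look in a picture, given as the dict that the camera call returned (one of the last four; its "shot" number tells which), for a name from the list of things; names that differ only in an ending like _2 or _b are one class to them, and where a whole thing is asked for, a point or a joint stands for the part that bears it (a point fixed in the world has none). Each returns a list of dicts, best first, with "conf" (0 to 1); they miss things now and then, are a little off and sometimes report something else, mostly with a low value. They report only what shows in the picture. A call takes as long as a camera call.
- ctrl.boxes_of(picture, thing): "xy" ([column, row] as shares, 0 to 1, of the picture: columns of its width, rows of its height, amid what is visible of it).
- ctrl.cut_out(picture, thing): "pixels" (384x512 bool, what is visible of it) and "xy" ([column, row] as shares, 0 to 1, of the picture: columns of its width, rows of its height, amid what is visible of it).
The state is a dict: "clock": time; "joint_pos": joint angles; "qvel": joint speeds; "tau": joint torques, N m; "tool_pos": TCP position; "orientation": TCP orientation; "force": force on the tool from outside, world axes, zero at the start; "moment": the same for the moment, N m; "opening": finger opening in m; "gripper_force": force on a finger pad.
Only numpy, scipy, OpenCV 4.12 (cv2) and the standard library are available. Lean on these libraries where they do the work, as an engineer would, in place of code of your own. Each camera call takes 0.05 s, during which the arm holds its last target. There are 200 camera calls.

## Task

Take the feeler gauge out of its wooden holder and try its blade down into the long gap across the tray sealer's deck: hidden deposits jam it part-way along most of the gap, and one place is clear. Find the clear place by feel, never forcing the blade where it jams, seat the gauge there fully home with its flange flat on the deck, and let go. Leave the other things on the bench where they are.

Things in the scene. Friction and masses are not known exactly. Their poses are not given: they have to be found in the camera images.
- gauge: Feeler gauge, 0.1 to 0.18 kg, standing upright in the holder. Origin: middle of the underside of its steel flange (30 along x, 40 along y, 6 thick upward), which rests on the holder's top. Steel blade below the flange: 4 mm thick along x, 24 wide along y, 34 long. Black grip on top: 16 along x, 26 along y, from 6 to 54 mm above the origin. Symmetric under a half turn about z (up).
- gauge_tip (a point): Middle of the lower end of the blade, 34 mm below the gauge's origin; axes as the gauge. Over deposits the blade stops rigidly part-way down; in the clear place it goes in freely until the flange meets the deck. More than 50 N between gauge and sealer counts as forcing.
- holder: Fixed dark wooden block, 70 x 70 x 45 high, with a slot 8 mm (x) by 32 mm (y) right through from its top, in which the gauge starts. Origin: middle of its underside on the bench; axes parallel to the gauge's at the start.
- sealer: Fixed steel tray sealer, 310 (x) by 270 (y), flat deck 100 mm above the bench. Origin on the bench under the middle of the gap; the case reaches 160 mm to -x and 150 mm to +x. A black meal tray sits in the deck 30 to 138 mm to -x of the gap, its rim 3 mm above the deck; a film roll between two brackets stands 50 mm above the deck, 90 to 140 mm to +x.
- gap (a point): Middle of the gap at deck height (100 mm above the bench); x across the gap, y along it, z up. The gap is 120 mm long (y from -60 to 60) and 6.5 mm wide; its long edges are bevelled, 16 mm apart at the deck, 6.5 mm from 6 mm depth down; 55 mm deep where clear.
- gap_end (a point): The +y end of the gap at deck height, 60 mm from its middle; axes as the gap. Hard, immovable deposits out of sight fill the gap from a level 12 to 20 mm below the deck (the same all along) down, except in one clear place 29 mm long, whose middle lies anywhere within 34 mm of the gap's middle.
- mealbox: Bystander: closed black meal box with clear lid, 115 x 155 x 46 high; origin under its middle.
- dipcup: Bystander: small lidded clear cup, 64 diameter, 37 high; origin under its middle.
- spicejar: Bystander: amber glass jar with steel cap, 48 diameter, 90 high; origin under its middle.

How it is judged (in metres and radians):
On the way:
1. the blade has entered the sealer's gap (z of gauge_tip in the frame of gap below -0.008 m and x of gauge_tip in the frame of gap between -0.006 and 0.006 m and y of gauge_tip in the frame of gap between -0.06 and 0.06 m), for 0.1 s.
At the end, for the whole second after the job is handed in: The gauge stands released and still in the sealer's gap, upright within 0.1 rad, its blade in the gap and its flange down on the deck within 3 mm (z of gauge in the frame of gap between -0.003 and 0.003 m and x of gauge in the frame of gap between -0.005 and 0.005 m and y of gauge in the frame of gap between -0.055 and 0.055 m and angle between gauge's own z axis and vertical below 0.1 rad and linear speed of gauge below 0.02 m/s); the robot touches nothing.
It fails at once if the gauge is forced against the sealer with more than 50 N (contact force between gauge and sealer above 50 N).
It fails at once if a bystander is moved by more than 30 mm (distance of any of mealbox, dipcup, spicejar from where it was at the start of the episode above 0.03 m).
It also fails if it takes over 72 s, if anything falls off the work surface, if the arm or the gripper's body presses on something with over 40 N, if the wrist force passes 120 N, or if a joint passes its speed limit or range.

## Working session

There is one attempt and no reset: what is moved stays moved. The work goes in short steps, Python scripts to look and compute and a tool call to move; the robot and the scene stay as the last step left them, time stands still between calls to the robot, and variables do not carry over. Pictures are saved under pics/ and viewed, at most 10 in all, crops included, and the job is handed in when it is done.

Besides the shell and the picture viewer there is one more tool, called after "Request:" by a JSON object that holds its "name" and its "arguments", one argument or row to a line. send_rows: Moves the arm, as the interface text tells. Shift numbers are shares of 800 mm and turn numbers shares of 90 degrees, none past 1 either way. Its arguments: {"type":"object","properties":{"deltas":{"type":"array","items":{"type":"array"}},"gripper":{"type":"number"}},"required":["deltas"]}

```bash
ls; mkdir -p pics
cat > h.py <<'E'
import numpy as np, cv2
from plant import ctrl
def K(s):
    f=192/np.tan(np.radians(s["vertical_fov"])/2); return f
def ray(s,uv):
    f=K(s); d=np.array([(uv[0]-s["cx"])/f,(uv[1]-s["cy"])/f]); u=d.copy()
    for _ in range(30): u=d/(1+s["k1"]*(u@u))
    R=cv2.Rodrigues(np.array(s["rvec"],float))[0]; t=np.array(s["tvec"],float).ravel()
    return -R.T@t, R.T@np.array([u[0],u[1],1])
def atz(s,uv,z):
    c,d=ray(s,uv); return c+d*(z-c[2])/d[2]
def proj(s,p):
    R=cv2.Rodrigues(np.array(s["rvec"],float))[0]; q=R@np.array(p)+np.array(s["tvec"],float).ravel()
    u=q[:2]/q[2]; u=u*(1+s["k1"]*(u@u)); return u*K(s)+[s["cx"],s["cy"]]
def save(s,n): cv2.imwrite("pics/"+n+".png",s["color"][:,:,::-1])
E
python3 - <<'E'
from h import *
for n in ["scene","side"]:
    s=ctrl.snapshot(n); save(s,n+"0")
    print(n,ray(s,(256,192)))
    for t in ["gauge","holder","sealer","mealbox","dipcup","spicejar"]:
        for r in ctrl.cut_out(s,t)[:1]:
            uv=np.array(r["xy"])*[512,384]; print(t,r["conf"],uv.round(),r["pixels"].sum(),atz(s,uv,.05).round(3))
a=cv2.imread("pics/scene0.png");b=cv2.imread("pics/side0.png")
cv2.imwrite("pics/both0.png",cv2.resize(np.vstack([a,b]),(400,600)))
print(ctrl.get_obs())
E
```

```text
pics
scene (array([1.23189059, 0.00224027, 0.99828532]), array([-0.59626367, -0.00080467, -0.80282031]))
gauge 0.6 [353. 187.] 157 [0.499 0.319 0.05 ]
holder 0.58 [342. 199.] 448 [0.546 0.278 0.05 ]
sealer 0.79 [209. 209.] 8777 [ 0.598 -0.144  0.05 ]
mealbox 0.69 [383. 234.] 1912 [0.676 0.389 0.05 ]
dipcup 0.82 [338. 232.] 334 [0.67 0.25 0.05]
spicejar 0.93 [121. 198.] 416 [ 0.566 -0.433  0.05 ]
side (array([0.44364413, 0.82755529, 0.80952853]), array([ 0.12810444, -0.74875754, -0.65040865]))
gauge 0.51 [269. 300.] 317 [0.507 0.3   0.05 ]
holder 0.98 [264. 318.] 951 [0.51  0.344 0.05 ]
sealer 0.28 [208. 279.] 580 [0.65  0.266 0.05 ]
mealbox 0.84 [189. 331.] 4066 [0.654 0.401 0.05 ]
dipcup 0.68 [208. 275.] 573 [0.652 0.254 0.05 ]
spicejar 0.85 [286. 118.] 255 [ 0.556 -0.457  0.05 ]
{'clock': 0.7, 'joint_pos': array([ 9.05330579e+01,  2.05431254e+01,  6.83391846e-01, -4.19335517e-04,
       -7.01371957e+01, -1.65059236e+01]), 'qvel': array([-0.00935631,  0.03439905, -0.02977629, -0.08295209,  0.07900477,
       -0.14783901]), 'tau': array([ 1.44542351e-03, -5.82157588e+01,  2.93252009e+01,  7.00070545e+00,
        1.26114491e-02, -7.92239074e-07]), 'tool_pos': array([0.18576877, 0.64890985, 0.29220737]), 'orientation': array([-1.79997168e+02,  1.25057883e-03, -1.59730082e+01]), 'force': array([-0.03623754,  0.17803763,  0.3003387 ]), 'moment': array([-0.01546213, -0.00482961, -0.03137378]), 'gripper_force': 0.0, 'opening': 0.08759778645053477}
```

View pics/scene0.png

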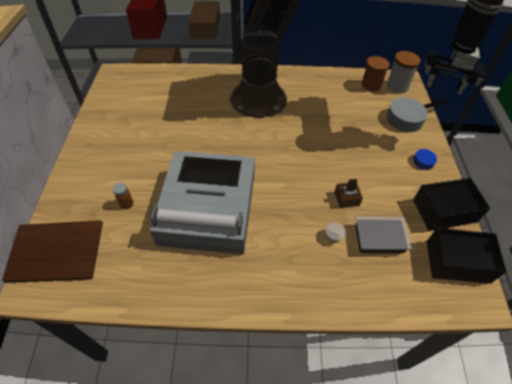

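View pics/side0.png

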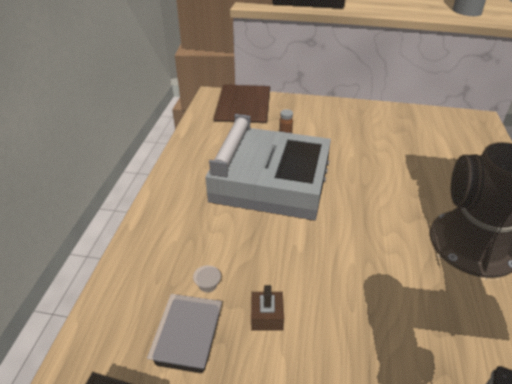

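The scene view shows the gauge in its holder at about (348,188). The sealer is at (205,200), with the dark gap line around (187–224,192) and the roll on the +x side, at (198,218). In the side view the gauge is at (268,297) and the gap at (270,156).

Run:
```python
from h import *
a=ctrl.snapshot("scene");b=ctrl.snapshot("side");w=ctrl.snapshot("wrist")
def tri(u,v):
    c1,d1=ray(a,u);c2,d2=ray(b,v)
    s=np.linalg.lstsq(np.c_[d1,-d2],c2-c1,rcond=None)[0]
    p,q=c1+d1*s[0],c2+d2*s[1]; return ((p+q)/2).round(3),np.linalg.norm(p-q).round(4)
print("grip top",tri((352,182),(267,287)))
print("gap",tri((205,192),(270,156)))
print([atz(a,u,.1).round(3) for u in [(187,191),(224,193)]],[atz(b,u,.1).round(3) for u in [(274,146),(267,167)]])
print("wrist",ray(w,(256,192)),w["rvec"],w["cx"],w["cy"],K(w))
for s,r0,n in [(a,(150,140,110,120),'za'),(b,(200,110,140,120),'zb')]:
    x,y,W,H=r0
    cv2.imwrite(f"pics/{n}.png",cv2.resize(s["color"][y:y+H,x:x+W,::-1],None,fx=3,fy=3,interpolation=cv2.INTER_CUBIC))
```

```text
grip top (array([0.512, 0.303, 0.098]), np.float64(0.0042))
gap (array([ 0.57 , -0.154,  0.1  ]), np.float64(0.0016))
[array([ 0.567, -0.21 ,  0.1  ]), array([ 0.571, -0.096,  0.1  ])] [array([ 0.566, -0.205,  0.1  ]), array([ 0.571, -0.1  ,  0.1  ])]
wrist (array([0.24877824, 0.6311851 , 0.38531575]), array([-0.23094977,  0.07890697, -0.96983147])) [-1.79313357  2.37858652  0.29623612] 259.5615892455409 192.33803640273624 305.45520493556677
```

Request:
{"name": "send_rows", "arguments": {
  "deltas": [
    [[0.043,0.0256,0],0.078],
    [[0.086,0.0512,0],0.156],
    [[0.129,0.0768,0],0.234],
    [[0.172,0.1024,0],0.312],
    [[0.215,0.128,0],0.39]
  ],
  "gripper": 1
}}

```text
clock: 1.27
tool_pos: [0.3238, 0.5017, 0.2923]
orientation: [-180.0, 0.0, -51.4]
force: [0.8, 0.2, -0.4]
opening: 0.0875
gripper_force: 0.0
```

Request:
{"name": "send_rows", "arguments": {
  "deltas": [
    [[0.05,-0.004,0],0.078],
    [[0.1,-0.008,0],0.156],
    [[0.15,-0.012,0],0.234],
    [[0.2,-0.016,0],0.312],
    [[0.25,-0.02,0],0.39]
  ]
}}

```text
clock: 1.68
tool_pos: [0.4621, 0.356, 0.2926]
orientation: [-180.0, 0.0, -86.5]
force: [1.1, 0.8, 0.7]
opening: 0.0879
gripper_force: 0.0
```

Request:
{"name": "send_rows", "arguments": {
  "deltas": [
    [[0.035,-0.029,0],0.042],
    [[0.07,-0.058,0],0.042],
    [[0.07,-0.058,0],0.042],
    [[0.07,-0.058,0],0.042],
    [[0.07,-0.058,0],0.042]
  ]
}}

```text
clock: 2.1
tool_pos: [0.5112, 0.3046, 0.2921]
orientation: [180.0, 0.0, -90.0]
force: [-0.7, 0.2, 0.1]
opening: 0.0877
gripper_force: 0.0
```

Run:
```python
from h import *
w=ctrl.snapshot("wrist"); save(w,"w1")
for t in ["gauge","holder"]:
    for r in ctrl.cut_out(w,t)[:1]:
        uv=np.array(r["xy"])*[512,384]
        c=cv2.findContours(r["pixels"].astype(np.uint8),0,2)[0]; c=max(c,key=len)
        print(t,r["conf"],uv.round(),cv2.minAreaRect(c),atz(w,uv,.045).round(4))
print(ctrl.get_obs()["tool_pos"],ctrl.get_obs()["orientation"])
```

```text
gauge 0.77 [263. 183.] ((262.46240234375, 179.5057830810547), (41.891754150390625, 26.762065887451172), 81.25383758544922) [0.5068 0.3143 0.045 ]
holder 0.96 [259. 158.] ((261.2973937988281, 174.20828247070312), (65.12520599365234, 63.47867202758789), 81.08507537841797) [0.5122 0.2862 0.045 ]
[0.51048081 0.30566868 0.29223649] [-1.79997569e+02  1.07647904e-02 -8.98718008e+01]
```

View pics/w1.png

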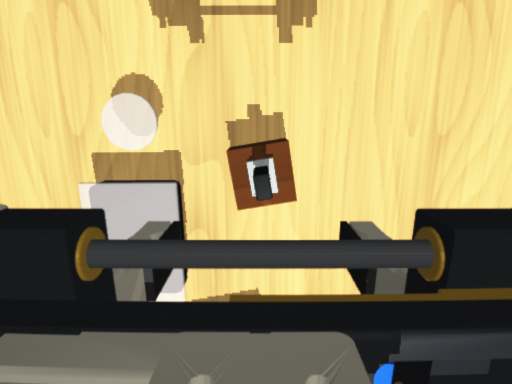

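The holder's top face shows with corners near (228,150), (288,140), (297,200), (238,209), turned about 9°. The gauge's grip is at (263,182).

Run:
```python
from h import *
w=ctrl.snapshot("wrist")
m=ctrl.cut_out(w,"holder")[0]["pixels"]|ctrl.cut_out(w,"gauge")[0]["pixels"]
c=max(cv2.findContours(m.astype(np.uint8),0,2)[0],key=len)
q=cv2.boxPoints(cv2.minAreaRect(c)); P=np.array([atz(w,u,.045)[:2] for u in q])
P2=np.array([atz(w,u,.045)[:2] for u in [(228,150),(288,140),(297,200),(238,209)]])
for p in (P,P2):
    e=np.roll(p,-1,0)-p; print(p.round(4).tolist(),p.mean(0).round(4),np.linalg.norm(e,axis=1).round(4),np.degrees(np.arctan2(e[:,1],e[:,0])).round(1))
g=ctrl.cut_out(w,"gauge")[0]["pixels"]
x,y,W,H=205,125,110,95
im=w["color"][y:y+H,x:x+W,::-1].copy(); 
cv2.imwrite("pics/w1z.png",cv2.resize(im,None,fx=6,fy=6,interpolation=cv2.INTER_CUBIC))
```

```text
[[0.5494, 0.2732], [0.4808, 0.2624], [0.4672, 0.3362], [0.5394, 0.3482]] [0.5092 0.305 ] [0.0694 0.0751 0.0731 0.0757] [-171.   100.4    9.5  -82.4]
[[0.5458, 0.2782], [0.4793, 0.2671], [0.4672, 0.3357], [0.5357, 0.3468]] [0.507 0.307] [0.0674 0.0697 0.0693 0.0693] [-170.5  100.     9.2  -81.6]
```

View pics/w1z.png

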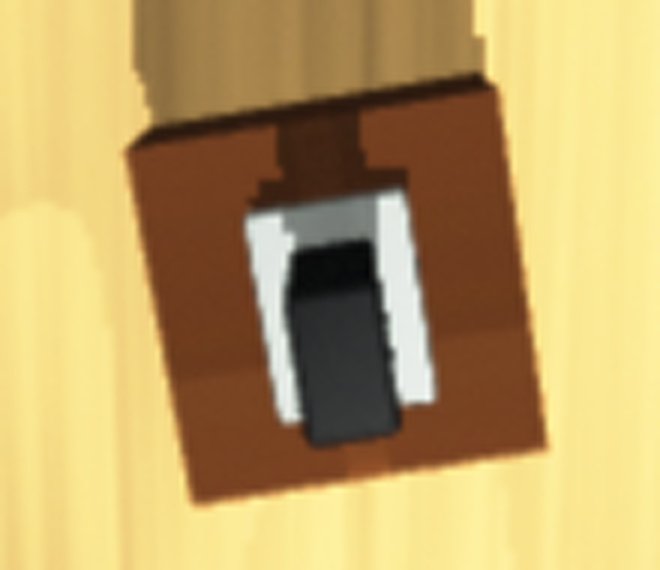

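The zoomed crop confirms the top-face corners. The flange corners are at about (246,160), (272,157), (278,192) and (252,195).

Run:
```python
from h import *
w=ctrl.snapshot("wrist")
f=lambda a,b:(205+a/6,125+b/6)
for n,z,q in [("top",.045,[(128,148),(495,90),(546,448),(192,502)]),("fl",.051,[(246,212),(404,190),(436,402),(282,423)]),("grip",.099,[(288,292),(378,285),(402,428),(310,444)])]:
    p=np.array([atz(w,f(*u),z)[:2] for u in q]);e=np.roll(p,-1,0)-p
    print(n,p.mean(0).round(4),np.linalg.norm(e,axis=1).round(4),np.degrees(np.arctan2(e[:,1],e[:,0])).round(1))
o=ctrl.get_obs();print(o["tool_pos"],o["orientation"])
```

```text
top [0.5083 0.3065] [0.0686 0.0692 0.0693 0.0694] [-171.    99.5    9.2  -81.1]
fl [0.508  0.3067] [0.0292 0.0405 0.0293 0.0405] [-171.9   99.2    8.1  -80.8]
grip [0.508  0.3061] [0.0143 0.0238 0.0151 0.0253] [-175.4   99.9   10.3  -82.1]
[0.51069906 0.30538861 0.29222976] [-1.79996574e+02  4.49824477e-03 -8.98897965e+01]
```

Request:
{"name": "send_rows", "arguments": {
  "deltas": [
    [[-0.0014,0.0034,0.02],-0.06],
    [[-0.0014,0.0034,0.06],-0.101],
    [[-0.0014,0.0034,0.11],-0.101],
    [[-0.0014,0.0034,0.15],-0.101],
    [[-0.0014,0.0034,0.18],-0.101]
  ]
}}

```text
clock: 2.92
tool_pos: [0.5072, 0.3054, 0.1454]
orientation: [179.9, -0.1, -80.9]
force: [-0.1, 0.2, 0.9]
opening: 0.0877
gripper_force: 0.0
```

Request:
{"name": "send_rows", "arguments": {
  "deltas": [
    [[0,0,0.015],0],
    [[0,0,0.025],0],
    [[0,0,0.033],0],
    [[0,0,0.033],0],
    [[0,0,0.033],0]
  ]
}}

```text
clock: 3.33
tool_pos: [0.5087, 0.3063, 0.1224]
orientation: [-180.0, 0.0, -80.8]
force: [-0.5, 0.2, 1.0]
opening: 0.0875
gripper_force: 0.0
```

Request:
{"name": "send_rows", "arguments": {
  "deltas": [
    [[0,0,0],0],
    [[0,0,0],0],
    [[0,0,0],0],
    [[0,0,0],0],
    [[0,0,0],0]
  ],
  "gripper": 0
}}

```text
clock: 3.75
tool_pos: [0.5085, 0.306, 0.1222]
orientation: [-180.0, 0.0, -80.9]
force: [-0.0, -0.2, 0.5]
opening: 0.0597
gripper_force: 0.0
```

Request:
{"name": "send_rows", "arguments": {
  "deltas": [
    [[0,0,0],0],
    [[0,0,0],0],
    [[0,0,0],0],
    [[0,0,0],0],
    [[0,0,0],0]
  ]
}}

```text
clock: 4.17
tool_pos: [0.5084, 0.306, 0.1218]
orientation: [180.0, 0.0, -80.9]
force: [-0.9, -0.0, 0.6]
opening: 0.0262
gripper_force: 0.0
```

Request:
{"name": "send_rows", "arguments": {
  "deltas": [
    [[0,0,0],0],
    [[0,0,0],0],
    [[0,0,0],0],
    [[0,0,0],0],
    [[0,0,0],0]
  ]
}}

```text
clock: 4.58
tool_pos: [0.5083, 0.3059, 0.1217]
orientation: [180.0, -0.0, -80.9]
force: [0.2, -0.5, -0.2]
opening: 0.0158
gripper_force: 30.0
```

Request:
{"name": "send_rows", "arguments": {
  "deltas": [
    [[0,0,-0.01],0],
    [[0,0,-0.03],0],
    [[0,0,-0.06],0],
    [[0,0,-0.1],0],
    [[0,0,-0.14],0]
  ]
}}

```text
clock: 5.0
tool_pos: [0.5079, 0.3054, 0.2349]
orientation: [179.9, -0.1, -80.9]
force: [0.6, -0.1, -1.0]
opening: 0.0161
gripper_force: 30.0
```

Request:
{"name": "send_rows", "arguments": {
  "deltas": [
    [[0.04,0.001,-0.02],0],
    [[0.09,0.002,-0.04],0],
    [[0.14,0.003,-0.055],0],
    [[0.19,0.004,-0.07],0],
    [[0.24,0.006,-0.07],0]
  ]
}}

```text
clock: 5.42
tool_pos: [0.5348, 0.1144, 0.2931]
orientation: [-179.7, 0.1, -80.8]
force: [1.6, 0.2, -0.3]
opening: 0.0158
gripper_force: 30.0
```

Request:
{"name": "send_rows", "arguments": {
  "deltas": [
    [[0.05,0.001,0],0],
    [[0.1,0.002,0],0],
    [[0.15,0.003,0],0],
    [[0.2,0.004,0],0],
    [[0.25,0.006,0],0]
  ]
}}

```text
clock: 5.83
tool_pos: [0.5608, -0.0846, 0.2905]
orientation: [-180.0, 0.0, -80.9]
force: [0.7, 1.0, -2.0]
opening: 0.0158
gripper_force: 30.0
```

Request:
{"name": "send_rows", "arguments": {
  "deltas": [
    [[0.04,0.001,0],0.06],
    [[0.07,0.002,0],0.122],
    [[0.0885,0.002,0],0.122],
    [[0.0885,0.002,0],0.122],
    [[0.0885,0.002,0],0.122]
  ]
}}

```text
clock: 6.25
tool_pos: [0.5704, -0.1536, 0.2898]
orientation: [180.0, 0.0, -91.9]
force: [0.5, 0.0, -1.3]
opening: 0.016
gripper_force: 30.0
```

Run:
```python
from h import *
w=ctrl.snapshot("wrist"); save(w,"w2")
o=ctrl.get_obs();print(o["tool_pos"],o["orientation"],o["clock"])
for y in (.06,0,-.06): print(proj(w,(.57+.035*y,-.153+y,.1)).round(1))
```

```text
[ 0.57049445 -0.1528091   0.28986718] [ 1.79983421e+02  1.14389553e-02 -9.18673387e+01] 6.3
[260.  244.8]
[260.1 186.3]
[260.2 121.6]
```

View pics/w2.png

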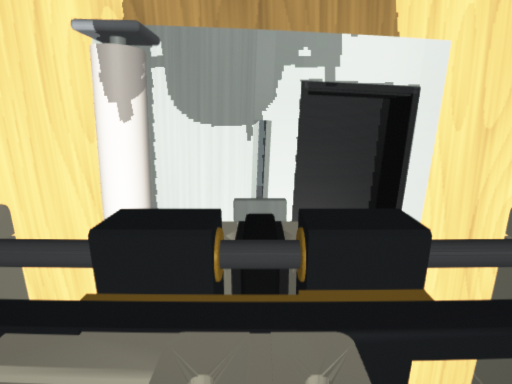

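The gap shows from its -y end at about (265,121) down to (260,197), where the held gauge's flange hides the rest. The gauge sits straight in the fingers. Next I fit the gap line in deck coordinates.

Run:
```python
from h import *
w=ctrl.snapshot("wrist")
g=cv2.cvtColor(w["color"],cv2.COLOR_RGB2GRAY).astype(float)
L=[]
for r in range(124,196,6):
    row=g[r,248:280]; 
    thr=(np.median(row)+row.min())/2; d=np.where(row<thr)[0]+248
    # bevel span via gradient
    print(r,row.astype(int).tolist())
for r in (121,160,197): pass
print(atz(w,(265.5,121),.1),atz(w,(260.5,197),.1))
# deck edges: tray right & deck borders
for u in [(303,82),(417,87),(146,30),(450,42)]: print(u,atz(w,u,.1).round(4))
```

```text
124 [135, 134, 136, 136, 147, 207, 203, 207, 210, 207, 202, 149, 119, 116, 116, 111, 71, 64, 119, 148, 156, 154, 157, 189, 233, 237, 237, 237, 237, 237, 238, 238]
130 [136, 134, 135, 136, 148, 215, 210, 209, 210, 206, 198, 136, 116, 114, 116, 116, 111, 79, 143, 154, 158, 154, 165, 222, 236, 238, 238, 238, 238, 238, 238, 238]
136 [135, 135, 153, 229, 232, 222, 209, 211, 207, 204, 186, 132, 117, 118, 116, 110, 105, 90, 144, 156, 156, 155, 170, 233, 238, 238, 238, 238, 238, 238, 238, 238]
142 [234, 231, 182, 177, 226, 218, 208, 211, 208, 203, 163, 124, 118, 117, 112, 81, 71, 116, 149, 158, 154, 156, 188, 235, 238, 239, 238, 239, 239, 239, 239, 239]
148 [234, 234, 235, 235, 231, 213, 208, 210, 207, 204, 147, 121, 117, 116, 117, 111, 80, 143, 154, 156, 154, 165, 222, 237, 239, 239, 239, 239, 239, 239, 239, 239]
154 [235, 235, 236, 234, 228, 211, 210, 208, 207, 198, 136, 118, 118, 114, 78, 69, 83, 145, 156, 155, 154, 171, 234, 239, 240, 239, 239, 240, 239, 240, 240, 239]
160 [235, 235, 235, 234, 224, 209, 210, 207, 204, 183, 130, 118, 118, 118, 113, 75, 99, 147, 156, 153, 157, 189, 236, 24
[... 377 characters left out ...]
5, 235, 235, 228, 210, 207, 207, 206, 199, 139, 122, 120, 121, 115, 73, 84, 143, 153, 153, 156, 189, 236, 240, 240, 240, 241, 241, 241, 241, 241, 240, 241]
184 [235, 236, 234, 228, 210, 207, 204, 204, 181, 128, 116, 116, 115, 112, 108, 121, 148, 153, 152, 161, 208, 237, 241, 241, 241, 241, 241, 241, 241, 241, 241, 241]
190 [236, 236, 235, 216, 207, 206, 204, 202, 154, 106, 95, 95, 95, 92, 70, 137, 151, 152, 152, 167, 226, 240, 242, 242, 242, 242, 242, 242, 242, 242, 242, 242]
[ 0.5632084  -0.21262868  0.1       ] [ 0.57000626 -0.14167366  0.1       ]
(303, 82) [ 0.5293 -0.2451  0.1   ]
(417, 87) [ 0.4276 -0.2384  0.1   ]
(146, 30) [ 0.6629 -0.2923  0.1   ]
(450, 42) [ 0.4014 -0.2753  0.1   ]
```

Run:
```python
from h import *
w=ctrl.snapshot("wrist")
P=np.array([atz(w,u,.1)[:2] for u in [(261.7,124),(261.35,142),(260.9,154),(260.3,166),(259.2,190)]])
k=np.polyfit(P[:,1],P[:,0],1); print(P.round(4),"slope",k[0],np.degrees(np.arctan(k[0])))
end=atz(w,(262,121),.1)[:2]; d=np.array([np.sin(np.arctan(k[0])),np.cos(np.arctan(k[0]))])
print("end",end,"mid",end+.06*d, "x at -.153",np.polyval(k,-.153))
# outer sealer: -y edge
e=np.array([atz(w,u,.1)[:2] for u in [(160,29),(448,41)]]);print(np.degrees(np.arctan2(*(e[0]-e[1])[::-1])))
# flange check: flange front edge corners seen (234,198),(287,198)
z=.2899-.077
for u in [(234,198.5),(287,198.5)]: print(atz(w,u,z+.006).round(4))
```

```text
[[ 0.5669 -0.2096]
 [ 0.5677 -0.1934]
 [ 0.5685 -0.1824]
 [ 0.5694 -0.1712]
 [ 0.5711 -0.1481]] slope 0.07026171838522319 4.019094908248951
end [ 0.56654099 -0.21225036] mid [ 0.57074632 -0.15239792] x at -.153 0.5706767033752856
-3.7568280703967485
[ 0.5842 -0.1728  0.2189]
[ 0.5547 -0.1719  0.2189]
```

The gap's middle is at about (0.5707, -0.1524), turned -4°. I'll go above gap y = +34 mm, aligned, with the tip still above the deck.

Request:
{"name": "send_rows", "arguments": {
  "deltas": [
    [[-0.02,-0.001,0],0.024],
    [[-0.043,-0.0021,0],0.024],
    [[-0.043,-0.0021,0.04],0.024],
    [[-0.043,-0.0021,0.081],0.024],
    [[-0.043,-0.0021,0.081],0.024]
  ]
}}

```text
clock: 6.82
tool_pos: [0.5703, -0.1167, 0.2194]
orientation: [179.5, 0.0, -93.9]
force: [-2.1, -0.1, -2.2]
opening: 0.0158
gripper_force: 30.0
```

Request:
{"name": "send_rows", "arguments": {
  "deltas": [
    [[0,0,0],0],
    [[0,0,0],0],
    [[0,0,0],0],
    [[0,0,0],0],
    [[0,0,0],0]
  ]
}}

```text
clock: 7.23
tool_pos: [0.5741, -0.1185, 0.2264]
orientation: [-179.9, 0.0, -94.0]
force: [-0.8, 0.4, -1.0]
opening: 0.0159
gripper_force: 30.0
```

Run:
```python
from h import *
w=ctrl.snapshot("wrist"); save(w,"w3")
o=ctrl.get_obs();print(o["tool_pos"],o["orientation"],o["clock"],o["force"])
t=o["tool_pos"]
print(proj(w,(.5707,-.1524,.1)),proj(w,(.5665,-.2123,.1)))
g=cv2.cvtColor(w["color"],cv2.COLOR_RGB2GRAY).astype(int)
for r in range(60,190,12): print(r,g[r,244:284].tolist())
```

```text
[ 0.57395641 -0.11853608  0.22610822] [-1.79897842e+02  1.36907509e-02 -9.40110787e+01] 7.2833 [-0.30119133  0.51714616 -0.91491904]
[261.52615261 159.49165848] [261.6511143   71.33908875]
60 [138, 139, 141, 142, 142, 139, 138, 144, 144, 145, 146, 145, 146, 145, 146, 145, 146, 144, 145, 145, 146, 145, 146, 146, 146, 145, 145, 145, 146, 146, 146, 145, 145, 145, 145, 146, 145, 145, 145, 146]
72 [138, 139, 140, 141, 141, 140, 135, 127, 125, 125, 127, 125, 123, 121, 73, 63, 62, 63, 63, 62, 62, 63, 64, 70, 91, 94, 96, 94, 93, 96, 111, 141, 144, 144, 145, 144, 144, 145, 145, 144]
84 [138, 138, 138, 140, 141, 138, 135, 128, 125, 126, 126, 124, 124, 121, 72, 62, 62, 62, 63, 62, 62, 62, 65, 78, 92, 96, 97, 94, 93, 97, 120, 141, 143, 145, 145, 144, 144, 145, 145, 145]
96 [137, 136, 137, 138, 139, 137, 134, 126, 125, 128, 127, 125, 125, 123, 71, 62, 62, 62, 61, 62, 62, 61, 58, 77, 93, 96, 97, 95, 95, 99, 129, 142, 143, 144, 143, 144, 144, 144, 143, 144]
108 [135, 136, 136, 136, 138, 135, 133, 127, 125, 127, 127, 125, 126, 123, 73, 61, 62, 62, 62, 61, 62, 60, 57, 89, 95, 96, 96, 95, 96, 103, 135
[... 494 characters left out ...]
4, 106, 70, 61, 59, 60, 61, 60, 60, 59, 60, 89, 94, 96, 94, 94, 99, 117, 136, 139, 138, 138, 139, 139, 138, 138, 138, 138]
156 [132, 131, 130, 130, 130, 130, 129, 125, 124, 125, 124, 123, 124, 107, 69, 60, 60, 60, 60, 59, 59, 60, 66, 90, 95, 95, 94, 95, 101, 125, 135, 136, 137, 136, 136, 136, 137, 137, 138, 137]
168 [130, 130, 130, 129, 129, 129, 128, 124, 125, 125, 123, 124, 124, 107, 88, 94, 96, 96, 95, 96, 92, 59, 65, 89, 94, 93, 93, 95, 102, 130, 136, 136, 136, 136, 136, 135, 136, 137, 136, 136]
180 [130, 130, 130, 128, 129, 129, 127, 122, 124, 123, 122, 124, 122, 95, 94, 94, 95, 96, 96, 97, 93, 67, 108, 109, 104, 136, 114, 106, 162, 233, 238, 238, 238, 238, 238, 238, 241, 242, 241, 241]
```

View pics/w3.png

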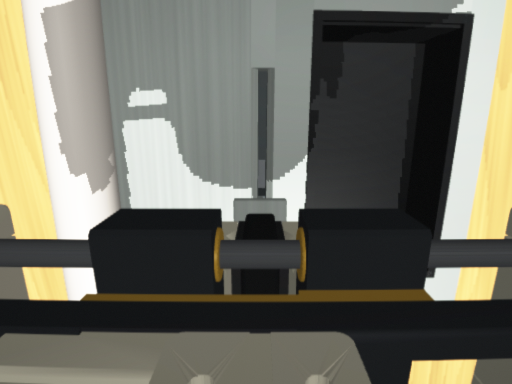

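The gap runs from its end at row 68 down to the held blade's lower end at about (261,165–190). The blade is centred on the gap line, at about 261.5. I'll enter to about 9 mm and then step down gently.

Request:
{"name": "send_rows", "arguments": {
  "deltas": [
    [[0,0,0.006],0],
    [[0,0,0.012],0],
    [[0,0,0.018],0],
    [[0,0,0.024],0],
    [[0,0,0.029],0]
  ]
}}

```text
clock: 7.7
tool_pos: [0.5733, -0.1185, 0.2008]
orientation: [179.9, -0.0, -94.0]
force: [0.1, 0.4, -1.9]
opening: 0.0158
gripper_force: 30.0
```

Request:
{"name": "send_rows", "arguments": {
  "deltas": [
    [[0,0,0.0005],0],
    [[0,0,0.001],0],
    [[0,0,0.001],0],
    [[0,0,0.001],0],
    [[0,0,0.001],0]
  ]
}}

```text
clock: 8.12
tool_pos: [0.5737, -0.1184, 0.2012]
orientation: [-180.0, 0.0, -94.0]
force: [0.3, -0.1, -1.4]
opening: 0.0158
gripper_force: 30.0
```

Request:
{"name": "send_rows", "arguments": {
  "deltas": [
    [[0,0,0.0005],0],
    [[0,0,0.001],0],
    [[0,0,0.0012],0],
    [[0,0,0.0012],0],
    [[0,0,0.0012],0]
  ]
}}

```text
clock: 8.53
tool_pos: [0.5736, -0.1184, 0.2]
orientation: [180.0, -0.0, -94.0]
force: [-0.6, -0.0, -0.8]
opening: 0.0158
gripper_force: 30.0
```

Request:
{"name": "send_rows", "arguments": {
  "deltas": [
    [[0,0,0.0006],0],
    [[0,0,0.0012],0],
    [[0,0,0.0012],0],
    [[0,0,0.0012],0],
    [[0,0,0.0012],0]
  ]
}}

```text
clock: 8.95
tool_pos: [0.5736, -0.1185, 0.1991]
orientation: [-180.0, -0.0, -94.0]
force: [0.2, 0.7, -1.2]
opening: 0.0155
gripper_force: 30.0
```

Request:
{"name": "send_rows", "arguments": {
  "deltas": [
    [[0,0,0.0006],0],
    [[0,0,0.0012],0],
    [[0,0,0.0012],0],
    [[0,0,0.0012],0],
    [[0,0,0.0012],0]
  ]
}}

```text
clock: 9.37
tool_pos: [0.5736, -0.1184, 0.1981]
orientation: [180.0, -0.0, -94.0]
force: [-0.0, -0.6, -0.8]
opening: 0.0156
gripper_force: 30.0
```

Request:
{"name": "send_rows", "arguments": {
  "deltas": [
    [[0,0,0.0006],0],
    [[0,0,0.0012],0],
    [[0,0,0.0012],0],
    [[0,0,0.0012],0],
    [[0,0,0.0012],0]
  ]
}}

```text
clock: 9.78
tool_pos: [0.5736, -0.1185, 0.1971]
orientation: [180.0, -0.0, -94.0]
force: [-0.0, 0.3, -2.4]
opening: 0.0162
gripper_force: 30.0
```

Request:
{"name": "send_rows", "arguments": {
  "deltas": [
    [[0,0,0.0006],0],
    [[0,0,0.0012],0],
    [[0,0,0.0012],0],
    [[0,0,0.0012],0],
    [[0,0,0.0012],0]
  ]
}}

```text
clock: 10.2
tool_pos: [0.5736, -0.1184, 0.1962]
orientation: [180.0, -0.0, -94.0]
force: [-0.2, 0.2, -1.8]
opening: 0.0159
gripper_force: 30.0
```

Request:
{"name": "send_rows", "arguments": {
  "deltas": [
    [[0,0,0.0006],0],
    [[0,0,0.0012],0],
    [[0,0,0.0012],0],
    [[0,0,0.0012],0],
    [[0,0,0.0012],0]
  ]
}}

```text
clock: 10.62
tool_pos: [0.5736, -0.1184, 0.1952]
orientation: [-180.0, 0.0, -94.0]
force: [-0.1, -0.5, -0.5]
opening: 0.0161
gripper_force: 30.0
```

Request:
{"name": "send_rows", "arguments": {
  "deltas": [
    [[0,0,0.0006],0],
    [[0,0,0.0012],0],
    [[0,0,0.0012],0],
    [[0,0,0.0012],0],
    [[0,0,0.0012],0]
  ]
}}

```text
clock: 11.03
tool_pos: [0.5738, -0.1184, 0.1946]
orientation: [-180.0, 0.0, -94.0]
force: [-0.4, 0.9, 3.5]
opening: 0.0161
gripper_force: 30.0
```

Request:
{"name": "send_rows", "arguments": {
  "deltas": [
    [[0,0,0.0005],0],
    [[0,0,0.0008],0],
    [[0,0,0.0008],0],
    [[0,0,0.0008],0],
    [[0,0,0.0008],0]
  ]
}}

```text
clock: 11.45
tool_pos: [0.574, -0.1184, 0.1945]
orientation: [-179.9, -0.0, -94.0]
force: [-2.8, 1.3, 7.9]
opening: 0.016
gripper_force: 30.0
```

Firm contact about 16 mm down, at roughly 8 N per mm. I'll hop along the gap in 4 mm steps: lift, shift, lower to the same command.

Request:
{"name": "send_rows", "arguments": {
  "deltas": [
    [[0,0,-0.004],0],
    [[0.002,0,-0.004],0],
    [[0.005,0,-0.003],0],
    [[0.005,0,0],0],
    [[0.005,0,0],0]
  ]
}}

```text
clock: 11.87
tool_pos: [0.5737, -0.1227, 0.1944]
orientation: [-179.9, -0.0, -94.0]
force: [-2.7, 1.7, 8.9]
opening: 0.0158
gripper_force: 30.0
```

Request:
{"name": "send_rows", "arguments": {
  "deltas": [
    [[0,0,-0.004],0],
    [[0.002,0,-0.004],0],
    [[0.005,0,-0.003],0],
    [[0.005,0,0],0],
    [[0.005,0,0],0]
  ]
}}

```text
clock: 12.28
tool_pos: [0.5734, -0.1268, 0.1943]
orientation: [-179.9, -0.0, -94.0]
force: [-2.5, 0.6, 9.2]
opening: 0.0159
gripper_force: 30.0
```

Request:
{"name": "send_rows", "arguments": {
  "deltas": [
    [[0,0,-0.004],0],
    [[0.002,0,-0.004],0],
    [[0.005,0,-0.003],0],
    [[0.005,0,0],0],
    [[0.005,0,0],0]
  ]
}}

```text
clock: 12.7
tool_pos: [0.573, -0.1308, 0.1941]
orientation: [-180.0, -0.0, -94.0]
force: [-2.1, 0.7, 7.2]
opening: 0.0161
gripper_force: 30.0
```

Still on the deposits. I'll carry on.

Request:
{"name": "send_rows", "arguments": {
  "deltas": [
    [[0,0,-0.004],0],
    [[0.002,0,-0.004],0],
    [[0.005,0,-0.003],0],
    [[0.005,0,0],0],
    [[0.005,0,0],0]
  ]
}}

```text
clock: 13.12
tool_pos: [0.572, -0.1346, 0.1927]
orientation: [179.9, 0.0, -94.0]
force: [-0.2, -0.7, -2.1]
opening: 0.0159
gripper_force: 30.0
```

Request:
{"name": "send_rows", "arguments": {
  "deltas": [
    [[0,0,-0.004],0],
    [[0.002,0,-0.004],0],
    [[0.005,0,-0.003],0],
    [[0.005,0,0],0],
    [[0.005,0,0],0]
  ]
}}

```text
clock: 13.53
tool_pos: [0.5719, -0.1385, 0.1931]
orientation: [180.0, 0.0, -94.0]
force: [-0.1, -0.2, -0.9]
opening: 0.0162
gripper_force: 30.0
```

Request:
{"name": "send_rows", "arguments": {
  "deltas": [
    [[0,0,-0.004],0],
    [[0.002,0,-0.004],0],
    [[0.005,0,-0.003],0],
    [[0.005,0,0],0],
    [[0.005,0,0],0]
  ]
}}

```text
clock: 13.95
tool_pos: [0.5724, -0.1428, 0.1943]
orientation: [-179.9, -0.0, -94.0]
force: [-0.3, -0.3, 5.3]
opening: 0.0159
gripper_force: 30.0
```

The place is clear at y ≈ -0.1346 and -0.1385, so its middle is near -0.1366. I'll go back 6 mm and lower gently.

Request:
{"name": "send_rows", "arguments": {
  "deltas": [
    [[0,0,-0.005],0],
    [[-0.003,0,-0.005],0],
    [[-0.0075,0,-0.005],0],
    [[-0.0075,0,-0.002],0],
    [[-0.0075,0,0],0]
  ]
}}

```text
clock: 14.37
tool_pos: [0.5722, -0.136, 0.1932]
orientation: [180.0, 0.0, -94.0]
force: [-0.2, 0.3, -0.8]
opening: 0.0156
gripper_force: 30.0
```

Request:
{"name": "send_rows", "arguments": {
  "deltas": [
    [[0,0,0.001],0],
    [[0,0,0.002],0],
    [[0,0,0.003],0],
    [[0,0,0.004],0],
    [[0,0,0.004],0]
  ]
}}

```text
clock: 14.78
tool_pos: [0.5723, -0.1364, 0.1902]
orientation: [180.0, 0.0, -94.0]
force: [-0.4, 0.1, -0.7]
opening: 0.0159
gripper_force: 30.0
```

Request:
{"name": "send_rows", "arguments": {
  "deltas": [
    [[0,0,0.002],0],
    [[0,0,0.004],0],
    [[0,0,0.006],0],
    [[0,0,0.008],0],
    [[0,0,0.008],0]
  ]
}}

```text
clock: 15.2
tool_pos: [0.5721, -0.1364, 0.1836]
orientation: [180.0, -0.0, -94.0]
force: [-0.2, -0.3, -1.0]
opening: 0.0157
gripper_force: 30.0
```

Request:
{"name": "send_rows", "arguments": {
  "deltas": [
    [[0,0,0.001],0],
    [[0,0,0.002],0],
    [[0,0,0.003],0],
    [[0,0,0.004],0],
    [[0,0,0.004],0]
  ]
}}

```text
clock: 15.62
tool_pos: [0.5722, -0.1364, 0.1806]
orientation: [180.0, 0.0, -94.0]
force: [0.2, -0.2, -1.1]
opening: 0.0158
gripper_force: 30.0
```

Request:
{"name": "send_rows", "arguments": {
  "deltas": [
    [[0,0,0.001],0],
    [[0,0,0.002],0],
    [[0,0,0.003],0],
    [[0,0,0.003],0],
    [[0,0,0.003],0]
  ]
}}

```text
clock: 16.03
tool_pos: [0.5723, -0.1364, 0.1783]
orientation: [180.0, -0.0, -94.0]
force: [-0.5, -0.1, -0.4]
opening: 0.016
gripper_force: 30.0
```

Request:
{"name": "send_rows", "arguments": {
  "deltas": [
    [[0,0,0.001],0],
    [[0,0,0.0015],0],
    [[0,0,0.0015],0],
    [[0,0,0.0015],0],
    [[0,0,0.0015],0]
  ]
}}

```text
clock: 16.45
tool_pos: [0.5723, -0.1364, 0.1772]
orientation: [-180.0, -0.0, -94.0]
force: [0.4, -0.3, -0.4]
opening: 0.0158
gripper_force: 30.0
```

Request:
{"name": "send_rows", "arguments": {
  "deltas": [
    [[0,0,0.0006],0],
    [[0,0,0.0012],0],
    [[0,0,0.0012],0],
    [[0,0,0.0012],0],
    [[0,0,0.0012],0]
  ]
}}

```text
clock: 16.87
tool_pos: [0.5724, -0.1364, 0.1767]
orientation: [-180.0, -0.0, -94.0]
force: [-2.2, 1.4, 5.7]
opening: 0.0157
gripper_force: 30.0
```

Request:
{"name": "send_rows", "arguments": {
  "deltas": [
    [[0,0,0.0004],0],
    [[0,0,0.0008],0],
    [[0,0,0.0008],0],
    [[0,0,0.0008],0],
    [[0,0,0.0008],0]
  ]
}}

```text
clock: 17.28
tool_pos: [0.5724, -0.1364, 0.1767]
orientation: [-180.0, -0.0, -94.0]
force: [-4.1, 2.5, 10.0]
opening: 0.0155
gripper_force: 30.0
```

The flange is on the deck: contact at TCP 0.1767, against 0.177 expected. I'll relax the load, open and lift off.

Request:
{"name": "send_rows", "arguments": {
  "deltas": [
    [[0,0,-0.001],0],
    [[0,0,-0.0014],0],
    [[0,0,-0.0014],0],
    [[0,0,-0.0014],0],
    [[0,0,-0.0014],0]
  ]
}}

```text
clock: 17.7
tool_pos: [0.5724, -0.1364, 0.1767]
orientation: [-180.0, -0.0, -94.0]
force: [-1.3, 1.8, 2.3]
opening: 0.0157
gripper_force: 30.0
```

Request:
{"name": "send_rows", "arguments": {
  "deltas": [
    [[0,0,0],0],
    [[0,0,0],0],
    [[0,0,0],0],
    [[0,0,0],0],
    [[0,0,0],0]
  ],
  "gripper": 0.6
}}

```text
clock: 18.12
tool_pos: [0.5723, -0.1364, 0.1766]
orientation: [180.0, -0.0, -94.0]
force: [0.3, -0.3, -0.8]
opening: 0.0436
gripper_force: 0.0
```

Request:
{"name": "send_rows", "arguments": {
  "deltas": [
    [[0,0,0],0],
    [[0,0,0],0],
    [[0,0,0],0],
    [[0,0,0],0],
    [[0,0,0],0]
  ]
}}

```text
clock: 18.53
tool_pos: [0.5724, -0.1364, 0.1767]
orientation: [-180.0, -0.0, -94.0]
force: [-0.6, -0.3, 0.1]
opening: 0.0524
gripper_force: 0.0
```

Request:
{"name": "send_rows", "arguments": {
  "deltas": [
    [[0,0,-0.01],0],
    [[0,0,-0.04],0],
    [[0,0,-0.08],0],
    [[0,0,-0.12],0],
    [[0,0,-0.16],0]
  ]
}}

```text
clock: 18.95
tool_pos: [0.572, -0.1365, 0.3068]
orientation: [-180.0, -0.0, -94.0]
force: [1.7, -0.0, -1.7]
opening: 0.0524
gripper_force: 0.0
```

Request:
{"name": "send_rows", "arguments": {
  "deltas": [
    [[0,0,0],0],
    [[0,0,0],0],
    [[0,0,0],0],
    [[0,0,0],0],
    [[0,0,0],0]
  ]
}}

```text
clock: 19.37
tool_pos: [0.5719, -0.1364, 0.3037]
orientation: [179.9, -0.0, -94.0]
force: [-0.8, -0.1, 0.6]
opening: 0.0527
gripper_force: 0.0
```

Run:
```python
from h import *
w=ctrl.snapshot("wrist"); save(w,"w4")
o=ctrl.get_obs();print(o["tool_pos"],o["clock"],o["force"],o["opening"])
```

```text
[ 0.57196316 -0.13640167  0.30366862] 19.4167 [-0.2542021   0.12772147  0.1414472 ] 0.05225208233605048
```

View pics/w4.png

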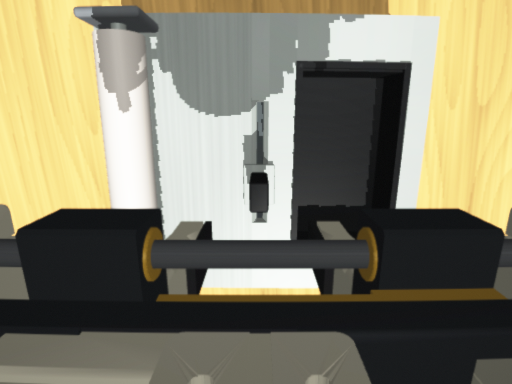

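The gauge stands upright in the gap at about (259,188), its flange flat on the deck and the fingers clear of it.

```bash
python3 -c "
from plant import ctrl
print(ctrl.close_job())"
```

```text
the job is handed in; nothing more can be done
None
```

The gauge is seated fully home in the clear place, about 16 mm to +y of the gap's middle, and released; the highest force I read against the sealer was about 10 N, no other object was touched, and the job was handed in at 19.4 s (no verdict came back).

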